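# Lay lever castings the same way round in a sloping rack

## Task

The three lever castings belong in the three nests of the sloping rack, one in each, flat back down on the bed, lower end at the bottom lip between the guide strips, all with the big boss at the upper end. One already lies right and must be left alone; turn round the one that lies with its big boss downhill, and put in the loose one from the bench, each in either of the two other nests. Do not disturb the round cap and the pipe elbow beside the work, and let go of everything at the end.

Things in the scene. Friction and masses are not known exactly. Their poses are not given: they have to be found in the camera images.
- rack: steel frame of the rack, fixed on the bench, 216 mm wide (y), about 120 mm deep (x) and 110 mm high; origin on the bench under the middle; x level towards its high side (to the robot's right give or take 12 degrees), y away from the robot, z up
- rack_bed: plywood bed, 140 x 216 mm, sloping 35 degrees. Origin: middle of its upper face, 62 mm above the bench; x uphill along the face, y along the row of nests, z its normal. Lip across the lower end: 14 mm high, uphill face at x = -52 mm. Guide strips 9 mm high beside each nest, 40 mm apart inside, 5 mm thick, at x = -50 to -34 and 24 to 54 mm; sides open between for fingers
- nest_far (a point): centre of the nest farthest from the robot (+y side) on the bed face, axes as rack_bed: the casting's origin belongs here; nests are 70 mm apart
- nest_middle (a point): the same for the middle nest, empty at the start
- nest_near (a point): the same for the nest nearest the robot (-y side)
- casting_done: raw aluminium lever casting, 91 mm long, 30 mm wide at the big end, 20 mm elsewhere. Origin: centre of its flat back; z from the back towards the bosses; y along it to the big boss end. Shank: slab 9 mm thick (rib to 13 mm), parallel sides 20 mm apart (x) at y = -25 to 0 mm. This one already lies right, in the far or the near nest
- casting_turned: raw aluminium lever casting, 91 mm long, 30 mm wide at the big end, 20 mm elsewhere. Origin: centre of its flat back; z from the back towards the bosses; y along it to the big boss end. Shank: slab 9 mm thick (rib to 13 mm), parallel sides 20 mm apart (x) at y = -25 to 0 mm. This one lies the wrong way round, big boss downhill, in the far or the near nest
- casting_loose: raw aluminium lever casting, 91 mm long, 30 mm wide at the big end, 20 mm elsewhere. Origin: centre of its flat back; z from the back towards the bosses; y along it to the big boss end. Shank: slab 9 mm thick (rib to 13 mm), parallel sides 20 mm apart (x) at y = -25 to 0 mm. This one lies flat back down, at any yaw, on a 6 mm stone slab on the bench right of the rack
- casting_loose_boss (a point): centre of the top of the big boss of casting_loose (25 mm across), 30 mm along y and 20 mm above the origin; the small boss (17 mm across, 13 mm high) is at y = -36 mm
- casting_turned_boss (a point): centre of the top of the big boss of casting_turned (25 mm across), 30 mm along y and 20 mm above the origin; the small boss (17 mm across, 13 mm high) is at y = -36 mm
- casting_done_boss (a point): centre of the top of the big boss of casting_done (25 mm across), 30 mm along y and 20 mm above the origin; the small boss (17 mm across, 13 mm high) is at y = -36 mm
- crate_corner (a point): obstacle: top of the near left corner of the first of two fixed blue crates, 212 mm high; from here they reach 1 m to the right (-y) and 0.6 m away (+x), beyond the slab and right of the rack. Carry things round them or well over them
- elbow: bystander: cast pipe elbow, 65 x 74 x 50 mm, on the bench behind the loose casting; origin: centre of its underside
- cap: bystander: round cast cap, 68 x 70 x 21 mm, right of the loose casting; origin: centre of its underside

How it is judged:
At the end, for the whole second after the job is handed in: All three castings are at rest in nests of the rack, flat back on the bed, big boss uphill, each origin within 12 mm across and -7 to +15 mm along of its nest's centre and its big boss within 12 mm of the nest's centre line; the casting that was right, cap and elbow have not been moved 20 mm (((x of casting_loose in the frame of nest_far between -0.007 and 0.015 m and y of casting_loose in the frame of nest_far between -0.012 and 0.012 m and z of casting_loose in the frame of nest_far between -0.004 and 0.005 m and x of casting_loose_boss in the frame of nest_far above 0.018 m and y of casting_loose_boss in the frame of nest_far between -0.012 and 0.012 m and z of casting_loose_boss in the frame of nest_far between 0.015 and 0.025 m) or (x of casting_loose in the frame of nest_middle between -0.007 and 0.015 m and y of casting_loose in the frame of nest_middle between -0.012 and 0.012 m and z of casting_loose in the frame of nest_middle between -0.004 and 0.005 m and x of casting_loose_boss in the frame of nest_middle above 0.018 m and y of casting_loose_boss in the frame of nest_middle between -0.012 and 0.012 m and z of casting_loose_boss in the frame of nest_middle between 0.015 and 0.025 m) or (x of casting_loose in the frame of nest_near between -0.007 and 0.015 m and y of casting_loose in the frame of nest_near between -0.012 and 0.012 m and z of casting_loose in the frame of nest_near between -0.004 and 0.005 m and x of casting_loose_boss in the frame of nest_near above 0.018 m and y of casting_loose_boss in the frame of nest_near between -0.012 and 0.012 m and z of casting_loose_boss in the frame of nest_near between 0.015 and 0.025 m)) and ((x of casting_turned in the frame of nest_far between -0.007 and 0.015 m and y of casting_turned in the frame of nest_far between -0.012 and 0.012 m and z of casting_turned in the frame of nest_far between -0.004 and 0.005 m and x of casting_turned_boss in the frame of nest_far above 0.018 m and y of casting_turned_boss in the frame of nest_far between -0.012 and 0.012 m and z of casting_turned_boss in the frame of nest_far between 0.015 and 0.025 m) or (x of casting_turned in the frame of nest_middle between -0.007 and 0.015 m and y of casting_turned in the frame of nest_middle between -0.012 and 0.012 m and z of casting_turned in the frame of nest_middle between -0.004 and 0.005 m and x of casting_turned_boss in the frame of nest_middle above 0.018 m and y of casting_turned_boss in the frame of nest_middle between -0.012 and 0.012 m and z of casting_turned_boss in the frame of nest_middle between 0.015 and 0.025 m) or (x of casting_turned in the frame of nest_near between -0.007 and 0.015 m and y of casting_turned in the frame of nest_near between -0.012 and 0.012 m and z of casting_turned in the frame of nest_near between -0.004 and 0.005 m and x of casting_turned_boss in the frame of nest_near above 0.018 m and y of casting_turned_boss in the frame of nest_near between -0.012 and 0.012 m and z of casting_turned_boss in the frame of nest_near between 0.015 and 0.025 m)) and ((x of casting_done in the frame of nest_far between -0.007 and 0.015 m and y of casting_done in the frame of nest_far between -0.012 and 0.012 m and z of casting_done in the frame of nest_far between -0.004 and 0.005 m and x of casting_done_boss in the frame of nest_far above 0.018 m and y of casting_done_boss in the frame of nest_far between -0.012 and 0.012 m and z of casting_done_boss in the frame of nest_far between 0.015 and 0.025 m) or (x of casting_done in the frame of nest_middle between -0.007 and 0.015 m and y of casting_done in the frame of nest_middle between -0.012 and 0.012 m and z of casting_done in the frame of nest_middle between -0.004 and 0.005 m and x of casting_done_boss in the frame of nest_middle above 0.018 m and y of casting_done_boss in the frame of nest_middle between -0.012 and 0.012 m and z of casting_done_boss in the frame of nest_middle between 0.015 and 0.025 m) or (x of casting_done in the frame of nest_near between -0.007 and 0.015 m and y of casting_done in the frame of nest_near between -0.012 and 0.012 m and z of casting_done in the frame of nest_near between -0.004 and 0.005 m and x of casting_done_boss in the frame of nest_near above 0.018 m and y of casting_done_boss in the frame of nest_near between -0.012 and 0.012 m and z of casting_done_boss in the frame of nest_near between 0.015 and 0.025 m)) and linear speed of each of casting_loose, casting_turned, casting_done below 0.02 m/s); the robot touches nothing.
It fails at once if the casting that lay right was moved 20 mm or more (distance of casting_done from where it was at the start of the episode above 0.02 m).
It fails at once if the pipe elbow was moved 20 mm or more (distance of elbow from where it was at the start of the episode above 0.02 m).
It fails at once if the round cap was moved 20 mm or more (distance of cap from where it was at the start of the episode above 0.02 m).
It also fails if it takes over 72 s, if anything falls off the work surface, if the arm or the gripper's body presses on something with over 40 N, if the wrist force passes 120 N, or if a joint passes its speed limit or range.

## Robot

A 6-joint arm with a two-finger parallel gripper is mounted at the origin on a cart in front of the work surface, level with it; the furniture and walls round the work are solid. World frame = base frame: x ahead of the robot, y to its left, z up, the work surface at z = 0. Lengths are in m, angles in rad, forces in N, time in s.
With the tool pointing down it reaches from about 0.275 to 0.75 m from the base axis. Payload 10.2 kg.
Tool frame: the origin (TCP) lies at the very end of the fingers, on their centre line; the grasp point (between the pads) lies 19 mm behind it (grip_depth is the distance from the TCP to the grasp point, in m); z points along the fingers, y is the line along which they close (so a half turn about z gives the same grasp; the last joint's range is limited). The gripper opens to 85 mm and grips with 20 to 120 N. Pads are 22 mm wide; open, the fingers measure 114 mm over their backs; the gripper's body (76 mm by 85 mm) begins 54 mm behind the grasp point. The pads swing forward as they close: fully open they stand 13 mm farther back than shut.
Start: joints at [-1.378, 0.313, 1.498, -0, 1.331, -0.223], TCP at [0.212, -0.48, 0.231] pointing down, gripper open.
Joint ranges: [-2.94, 2.94], [-0.97, 2.17], [0.19, 2.56], [-1.23, 4.37], [0.02, 3.11], [-2.88, 2.88]. Speed limits (rad/s): [2.39, 2.39, 3.01, 3.14, 3.14, 3.14].

## Interface

Orientations are given as a unit quaternion [x, y, z, w].
In Python, from rig import * gives the robot as it stands.
- The arm moves only by the shell command python3 -m jog 'ROWS' [OPENING]. ROWS is JSON, a list of rows, each a list of 2 entries, a list of its own where there are three numbers: the shift along the world's x, y, z as a fraction of full scale, then the turn, a rotation vector about the world's x, y, z as a fraction of full scale. In form: [[[x, y, z], [wx, wy, wz]], ...]. A call has 1 to 10 rows; each row shifts and turns the commanded pose from where the row before left it; what a row does not reach is not made up. Full scale, the value 1, is 0.5 m for a shift and 90 degrees for a turn. A row lasts 1/8 s, in which the tool goes at most 62.5 mm and 10.7 degrees, less where a joint would pass 70% of its speed; a pose out of reach is approached as far as the arm can. A call with a number of a shift or a turn outside -1 to 1 is refused whole. A call with a gripper value outside its range is refused whole. OPENING is the finger opening in mm, from 0 to 85.4, set as the call begins (- or left out, the last holds). The fingers move at their own pace and stop on an object; the grip force is fixed at half the most. Time passes only in rows, so rows that do not move let the fingers close. It gives the time, the measured TCP pose, the force, the opening and the grip force at its end, in the units of the state.
- sense(): the state, without advancing time (a new reading comes with each control period).
- read_camera(name): name is "side" or "top"; returns a dict with "color" (420x560x3 uint8, red, green, blue), "K" (3x3 intrinsics, pixels), "dist" ([k1, k2, p1, p2, k3] as OpenCV has them; the pictures are not rectified), "world_from_camera" (4x4, takes a point from camera to world coordinates). Camera axes: x right, y up, looking along -z (the intrinsics and any distortion apply to the point x, -y, -z); pixel columns grow to the right and rows downward; lengths in m; the calibration is good to about 2 mm. A picture is of the moment at which its call begins. There is no depth.
- job_done(): hands the job in; it is judged then, once.
The state is a dict: "time": time; "joint_pos": joint angles; "qvel": joint speeds; "joint_torque": joint torques, N m; "tool_pos": TCP position; "tool_rot": TCP orientation; "wrist_force": force on the tool from outside, world axes, zero at the start; "torque": the same for the moment, N m; "width": finger opening in m; "grasp_force": force on a finger pad.
Only numpy, scipy, OpenCV 4.12 (cv2) and the standard library are available. Lean on these libraries where they do the work, as an engineer would, in place of code of your own. Each camera call takes 0.05 s, during which the arm holds its last target. There are 200 camera calls.

## Working session

There is one attempt and no reset: what is moved stays moved. The work goes in short steps, Python scripts to look and compute and a shell command to move; the robot and the scene stay as the last step left them, time stands still between calls to the robot, and variables do not carry over. Pictures are saved under pics/ and viewed, at most 11 in all, crops included, and the job is handed in when it is done.

```bash
mkdir -p pics
python3 - <<'E'
from rig import *
import cv2
s=sense();print(s['time'],s['tool_pos'],s['tool_rot'],s['width'])
for n in('side','top'):
    r=read_camera(n);cv2.imwrite(f'pics/{n}0.png',cv2.resize(r['color'][:,:,::-1],(800,600),interpolation=cv2.INTER_CUBIC));print(n,r['K'].tolist() if hasattr(r['K'],'tolist') else r['K'],r['dist'],r['world_from_camera'])
E
ls
```

```text
0.0 [ 0.21199505 -0.48001423  0.23074784] [ 9.78461073e-01  2.06430438e-01 -1.01301804e-05 -6.34232014e-04] 0.08582730139987617
side [[488.4605729309843, 0.0, 273.98742432425155], [0.0, 488.4605729309843, 208.53754402368477], [0.0, 0.0, 1.0]] [-0.09189336  0.          0.          0.          0.        ] [[ 0.84497925  0.17988458 -0.50363837 -0.28372301]
 [-0.53474345  0.29777109 -0.79081086 -1.29049861]
 [ 0.00771427  0.93753609  0.34780249  0.70789449]
 [ 0.          0.          0.          1.        ]]
top [[405.4692588261261, 0.0, 273.4306139784821], [0.0, 405.4692588261261, 213.99418281395904], [0.0, 0.0, 1.0]] [0.04048519 0.         0.         0.         0.        ] [[-0.02359113  0.98824767 -0.1510298   0.33248419]
 [-0.99968053 -0.02194847  0.01253436 -0.02268711]
 [ 0.00907217  0.15127725  0.98844974  1.24436885]
 [ 0.          0.          0.          1.        ]]
pics
```

View pics/side0.png

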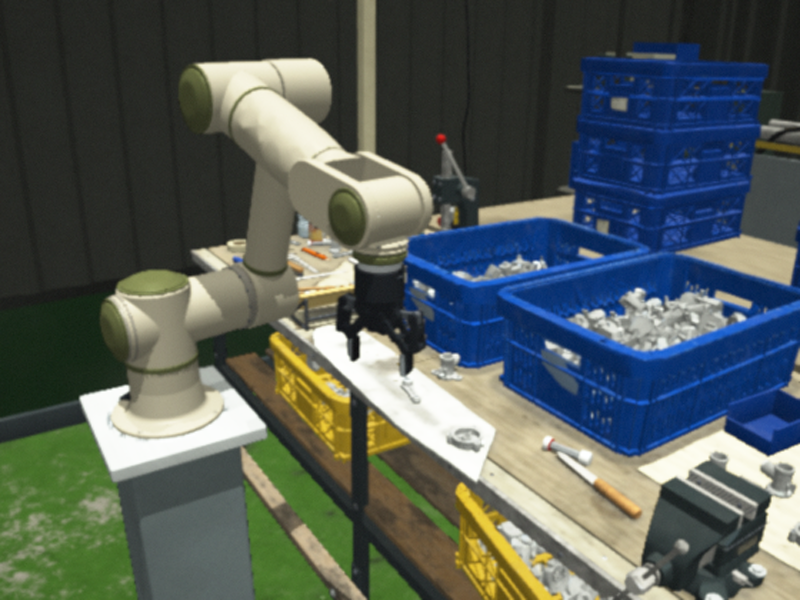

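View pics/top0.png

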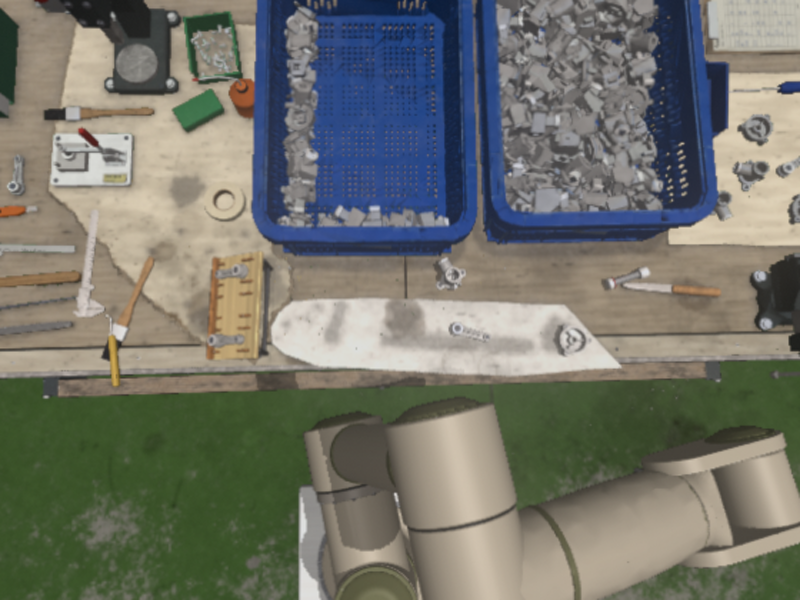

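Side: the loose casting is at about (410,390), the cap at (465,438), the elbow at (447,365); the arm hides the rack (~(320,305)). Top: the rack spans (208–265, 253–358), high side to the right, one big boss is left/downhill at (212,340), the other near (238,270); the loose casting runs (457,328)–(488,337). I'll enlarge these areas.

```bash
cat > h.py <<'E'
import numpy as np, cv2
from rig import *
def rays(cam,px):
    """native pixels -> origin, unit directions in world"""
    T=np.array(cam['world_from_camera']);p=cv2.undistortPoints(np.array(px,float).reshape(-1,1,2),np.array(cam['K']),np.array(cam['dist'])).reshape(-1,2)
    d=np.c_[p[:,0],-p[:,1],-np.ones(len(p))]@T[:3,:3].T
    return T[:3,3],d/np.linalg.norm(d,axis=1)[:,None]
def at_z(cam,px,z):
    o,d=rays(cam,px);z=np.broadcast_to(z,len(d));return o+d*((z-o[2])/d[:,2])[:,None]
def proj(cam,P):
    T=np.array(cam['world_from_camera']);q=(np.atleast_2d(P)-T[:3,3])@T[:3,:3]
    return cv2.projectPoints(q*[1,-1,-1],np.zeros(3),np.zeros(3),np.array(cam['K']),np.array(cam['dist']))[0].reshape(-1,2)
def tri(c1,p1,c2,p2):
    o1,d1=rays(c1,p1);o2,d2=rays(c2,p2);out=[]
    for a,b in zip(d1,d2):
        s=np.linalg.lstsq(np.c_[a,-b],o2-o1,rcond=None)[0];A=o1+a*s[0];B=o2+b*s[1];out.append([*((A+B)/2),np.linalg.norm(A-B)])
    return np.array(out)
def crop(cam,x0,y0,w,h,k):
    c=cam['color'][y0:y0+h,x0:x0+w,::-1];return cv2.resize(c,None,fx=k,fy=k,interpolation=cv2.INTER_CUBIC)
E
python3 - <<'E'
from h import *
t=read_camera('top');s=read_camera('side')
a=crop(t,140,170,60,90,6);b=crop(t,295,170,130,90,3);c=crop(s,250,235,100,90,4)
im=np.zeros((600,800,3),np.uint8);im[:540,:360]=a;im[:270,365:755]=b;cv2.imwrite('pics/c1.png',im)
b=crop(s,255,240,100,75,8)
cv2.imwrite('pics/c2.png',b)
E
```

```text
(no output)
```

View pics/c1.png

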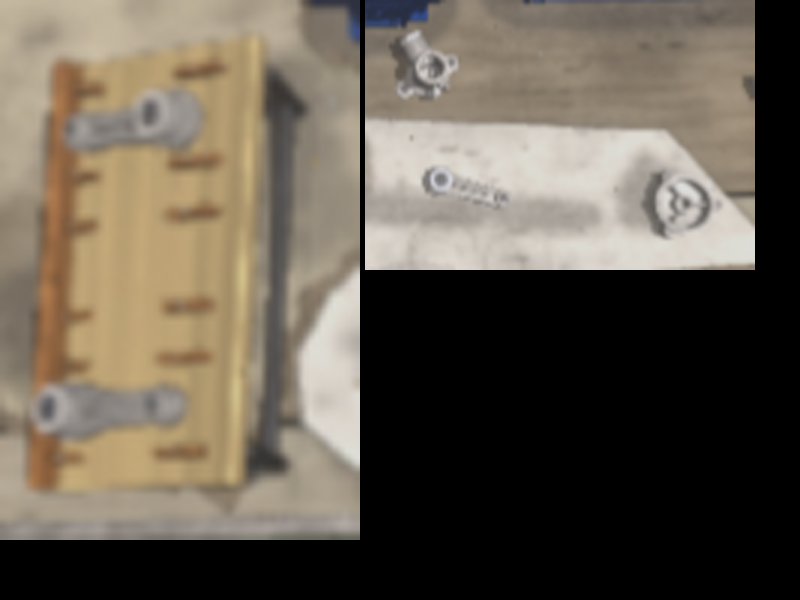

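View pics/c2.png

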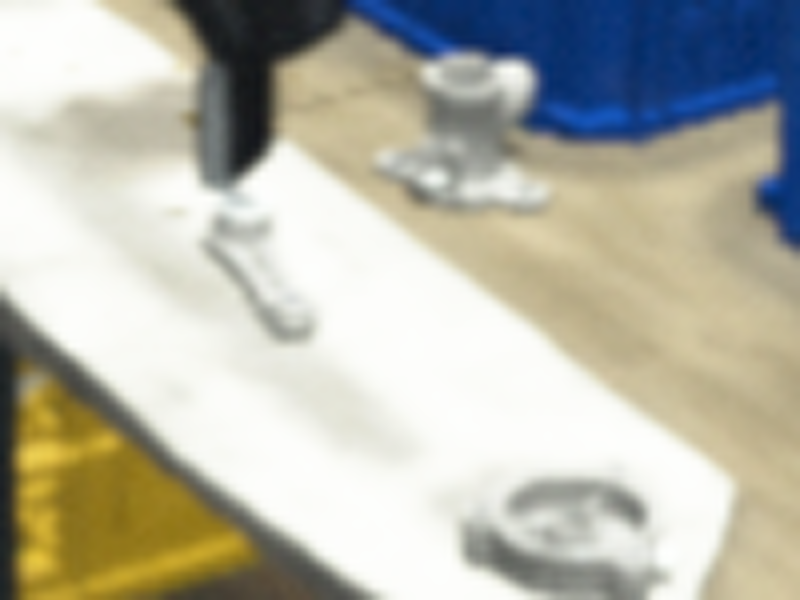

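Crop 1: the far casting's boss is uphill at (152,112), so it is done. The near casting has its boss downhill at (47,408), so it is the turned one. The loose big boss is at (440,181) and its small boss at (502,198). Crop 2: loose boss at (243,213), small boss at (293,308). Next I fit the rack from the guide strips and triangulate the loose casting.

```bash
cat > m1.py <<'E'
from h import *
from scipy.optimize import least_squares
from scipy.spatial.transform import Rotation as R
t=read_camera('top');s=read_camera('side')
f=lambda p,x0,y0,k,ox=0:[[(u-ox+.5)/k-.5+x0,(v+.5)/k-.5+y0] for u,v in p]
up=[(200,70),(193,162),(193,213),(189,305),(184,357),(181,453)]
lo=[(90,88),(87,178),(85,226),(80,316),(77,367),(70,458)]
ys=[.0925,.0475,.0225,-.0225,-.0475,-.0925]
P=np.array([[.039,y,.009] for y in ys]+[[-.042,y,.009] for y in ys]);px=np.array(f(up+lo,140,170,6))
def bed(q): # x,y,z,yaw ; bed x uphill
    return R.from_euler('ZY',[q[3],-np.radians(35)]),np.array(q[:3])
def res(q):
    r,o=bed(q);return (proj(t,r.apply(P)+o)-px).ravel()
for fix in(0,1):
    g=(lambda q:np.r_[res(q),(q[2]-.062)*1e5]) if fix else res
    q=least_squares(g,[.4,.4,.06,-1.57]).x;print('bed',q[:3],np.degrees(q[3]),'rms px',np.sqrt(np.mean(res(q)**2)))
r,o=bed(q);np.save('bed.npy',q)
print('resid',(-res(q)).reshape(-1,2).round(1).tolist())
for n,y in(('far',.07),('mid',0),('near',-.07)):print(n,r.apply([0,y,0])+o)
lt=f([(440,181),(502,198)],295,170,3,365);ls=f([(243,213),(293,308)],255,240,8)
print('tri',tri(t,lt,s,ls).round(4));b=at_z(t,lt,[.026,.019]);print('atz',b.round(4),'dist',np.linalg.norm(b[0]-b[1]))
print('side pred',proj(s,b),ls)
E
python3 m1.py
```

```text
bed [0.52104219 0.28305696 0.05388759] -91.96750753273291 rms px 0.25241772872134854
bed [0.5197617 0.280927  0.062    ] -91.96704064250977 rms px 0.27575671230674187
resid [[-0.2, 0.1], [-0.6, 0.2], [-0.2, 0.1], [-0.1, -0.1], [-0.5, -0.1], [-0.2, 0.1], [0.0, -0.2], [0.3, 0.1], [0.5, -0.1], [0.5, -0.1], [0.5, 0.0], [0.2, -0.1]]
far [0.58972045 0.27852428 0.062     ]
mid [0.5197617 0.280927  0.062    ]
near [0.44980294 0.28332972 0.062     ]
tri [[ 4.670e-01 -1.772e-01  2.160e-02  2.000e-04]
 [ 4.485e-01 -2.399e-01  1.470e-02  1.500e-03]]
atz [[ 0.4666 -0.1767  0.026 ]
 [ 0.4487 -0.2396  0.019 ]] dist 0.06570704454932502
side pred [[284.80497939 264.85385756]
 [291.46309245 276.66623374]] [[284.9375, 266.1875], [291.1875, 278.0625]]
```

```bash
cat > m2.py <<'E'
from m1 import *
# turned casting: boss top at bed (x-30,y,20), small boss top (x+36,y,13)
pt=np.array(f([(47,408),(165,404)],140,170,6));pd=np.array(f([(152,112)],140,170,6))
def rt(p):return (proj(t,r.apply([[p[0]-.030*np.cos(p[2]),p[1]-.03*np.sin(p[2]),.02],[p[0]+.036*np.cos(p[2]),p[1]+.036*np.sin(p[2]),.013]])+o)-pt).ravel()
s1=least_squares(rt,[0,-.07,0]);c=s1.x;print('turned in bed',c,np.abs(s1.fun).max())
def ray_bed(p,h):
    O,d=rays(t,p);O=r.inv().apply(O-o);d=r.inv().apply(d);return O+d*((h-O[2])/d[:,2])[:,None]
print('done boss in bed',ray_bed(pd,.02))
print('crate corner',at_z(t,[[257*.7,235*.7]],.212))
# tool poses: x along +-uphill, z=-normal
M=r.as_matrix()
def tool(xdir):
    z=-M[:,2];return R.from_matrix(np.c_[xdir,np.cross(z,xdir),z])
S=sense();Rs=R.from_quat(S['tool_rot']);j=S['joint_pos']
chain=lambda a,b,j4,j5,j6:R.from_euler('ZYZYZ',[a,b,j4,j5,j6]) if 0 else R.from_euler('Z',a)*R.from_euler('Y',b)*R.from_euler('Z',j4)*R.from_euler('Y',j5)*R.from_euler('Z',j6)
C=chain(j[0],j[1]+j[2],j[3],j[4],j[5]).inv()*Rs;print('const',C.as_rotvec(True))
for nm,X in(('x uphill',M[:,0]),('x downhill',-M[:,0])):
  T=tool(X)
  for a in(35,45):
    for b in(100,115,130):
      W=(R.from_euler('Z',a,degrees=True)*R.from_euler('Y',b,degrees=True)).inv()*T*C.inv()
      e=W.as_euler('ZYZ',degrees=True);print(nm,a,b,e.round())
  print('quat',T.as_quat(),'from now',(T*Rs.inv()).as_rotvec(True))
E
python3 m2.py | tail -22
```

```text
atz [[ 0.4666 -0.1767  0.026 ]
 [ 0.4487 -0.2396  0.019 ]] dist 0.06570704454932502
side pred [[284.80497939 264.85385756]
 [291.46309245 276.66623374]] [[284.9375, 266.1875], [291.1875, 278.0625]]
turned in bed [-0.01108099 -0.06900464 -0.00175641] 1.2485881808165402
done boss in bed [[0.01822772 0.07180484 0.02      ]]
crate corner [[0.62639508 0.20538478 0.212     ]]
const [-9.37211226e-15  4.29858809e-15  9.00000000e+01]
x uphill 35 100 [ -28.  101. -143.]
x uphill 35 115 [ -27.   88. -136.]
x uphill 35 130 [ -28.   75. -129.]
x uphill 45 100 [ -24.  106. -134.]
x uphill 45 115 [ -23.   92. -128.]
x uphill 45 130 [ -24.   78. -122.]
quat [-0.66270476  0.68585598 -0.20895001 -0.21624956] from now [ -23.28281947  -34.40167143 -111.61062879]
x downhill 35 100 [-28. 101.  37.]
x downhill 35 115 [-27.  88.  44.]
x downhill 35 130 [-28.  75.  51.]
x downhill 45 100 [-24. 106.  46.]
x downhill 45 115 [-23.  92.  52.]
x downhill 45 130 [-24.  78.  58.]
quat [ 0.68585598  0.66270476 -0.21624956  0.20895001] from now [-30.53270259  20.63726468  62.11882635]
```

```bash
cat > g.py <<'E'
# usage: g.py x y h up|down  (bed mm) or  g.py w x y z yaw(tool x deg) : move needed from current pose
import sys,numpy as np
from rig import *
from scipy.spatial.transform import Rotation as R
q=np.load('bed.npy');Rb=R.from_euler('ZY',[q[3],-np.radians(35)]);M=Rb.as_matrix();o=q[:3]-.003*M[:,0]
a=sys.argv[1:]
if a[0]=='w':
    p=np.array(a[1:4],float);c=np.radians(float(a[4]));X=np.array([np.cos(c),np.sin(c),0]);Z=np.array([0,0,-1.])
else:
    p=o+Rb.apply(np.array(a[:3],float)/1e3);X=M[:,0]*(1 if a[3]=='up' else -1);Z=-M[:,2]
T=R.from_matrix(np.c_[X,np.cross(Z,X),Z]);S=sense();d=p-S['tool_pos'];v=(T*R.from_quat(S['tool_rot']).inv()).as_rotvec(True)
print('t',S['time'],'target',p.round(4),'shift/0.5',(d/.5).round(4),'rot/90',(v/90).round(4),'angle',np.linalg.norm(v).round(1),'normal/0.5 per 10mm',(M[:,2]*.02).round(4),'uphill',(M[:,0]*.02).round(4))
S=sense();print('F',np.round(S['wrist_force'],1),'w',S['width'],'g',S['grasp_force'],'j',np.round(S['joint_pos'],2))
E
python3 g.py 5 -69 100 down
```

```text
t 0.4 target [0.4527 0.339  0.1451] shift/0.5 [ 0.4814  1.6384 -0.1723] rot/90 [-0.3393  0.2293  0.6902] angle 72.2 normal/0.5 per 10mm [0.0004 0.0115 0.0164] uphill [-0.0006 -0.0164  0.0115]
F [ 0.4 -0.4  0.5] w 0.08522840948404245 g 0.0 j [-1.38  0.31  1.5   0.    1.33 -0.22]
```

```bash
python3 -m jog '[[[0.024,0.082,0],[-0.017,0.0115,0.0345]],[[0.024,0.082,0],[-0.017,0.0115,0.0345]],[[0.024,0.082,0],[-0.017,0.0115,0.0345]],[[0.024,0.082,0],[-0.017,0.0115,0.0345]],[[0.024,0.082,0],[-0.017,0.0115,0.0345]],[[0.024,0.082,0],[-0.017,0.0115,0.0345]],[[0.024,0.082,0],[-0.017,0.0115,0.0345]],[[0.024,0.082,0],[-0.017,0.0115,0.0345]],[[0.024,0.082,0],[-0.017,0.0115,0.0345]],[[0.024,0.082,0],[-0.017,0.0115,0.0345]]]' 50
python3 -m jog '[[[0.024,0.082,0],[-0.017,0.0115,0.0345]],[[0.024,0.082,0],[-0.017,0.0115,0.0345]],[[0.024,0.082,0],[-0.017,0.0115,0.0345]],[[0.024,0.082,0],[-0.017,0.0115,0.0345]],[[0.024,0.082,0],[-0.017,0.0115,0.0345]],[[0.024,0.082,0],[-0.017,0.0115,0.0345]],[[0.024,0.082,-0.01],[-0.017,0.0115,0.0345]],[[0.024,0.082,-0.03],[-0.017,0.0115,0.0345]],[[0.024,0.082,-0.03],[-0.017,0.0115,0.0345]],[[0.024,0.082,-0.03],[-0.017,0.0115,0.0345]]]'
python3 g.py 5 -69 70 down
python3 - <<'E'
from h import *
t=read_camera('top');s=read_camera('side')
cv2.imwrite('pics/r2.png',np.hstack([crop(t,135,165,80,100,5),crop(s,185,180,80,100,5)]))
E
```

```text
time: 1.65
tool_pos: [0.3323, -0.0689, 0.2316]
tool_rot: [0.875, 0.458, -0.114, 0.111]
wrist_force: [0.5, -0.2, -0.7]
width: 0.05
grasp_force: 0.0
time: 2.9
tool_pos: [0.4523, 0.3411, 0.1807]
tool_rot: [0.685, 0.663, -0.217, 0.21]
wrist_force: [0.3, -1.2, 1.6]
width: 0.05
grasp_force: 0.0
t 2.9 target [0.4521 0.3218 0.1205] shift/0.5 [-0.0004 -0.0387 -0.1204] rot/90 [ 0.0015 -0.0003 -0.0011] angle 0.2 normal/0.5 per 10mm [0.0004 0.0115 0.0164] uphill [-0.0006 -0.0164  0.0115]
F [ 0.3 -1.2  1.6] w 0.04997878297142084 g 0.0 j [ 0.64  0.71  1.13 -0.47  1.7   0.71]
```

View pics/r2.png

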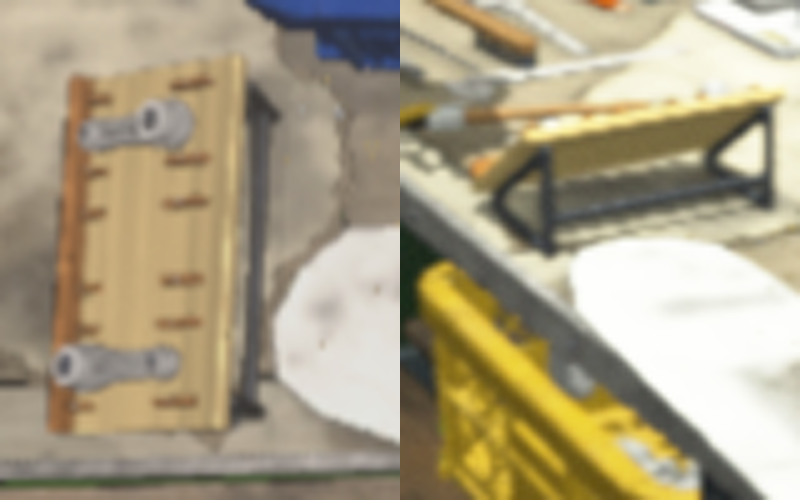

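The rack is now visible in side view, but the gripper doesn't appear in the crop. I'll check the whole picture and where the TCP projects.

Run:
```python
from h import *
S=sense();print(S['tool_pos'],S['time'])
t=read_camera('top');s=read_camera('side')
for c in(t,s):print(proj(c,S['tool_pos']),proj(c,[.45,.283,.062]))
cv2.imwrite('pics/r3.png',np.hstack([cv2.resize(t['color'],(400,300)),cv2.resize(s['color'],(400,300))])[:,:,::-1])
```

```text
[0.45142277 0.34233379 0.17761314] 3.0
[[129.39203788 233.78265571]] [[163.6921121  237.87551931]]
[[206.37879564 176.51110579]] [[213.91555425 209.86981935]]
```

View pics/r3.png

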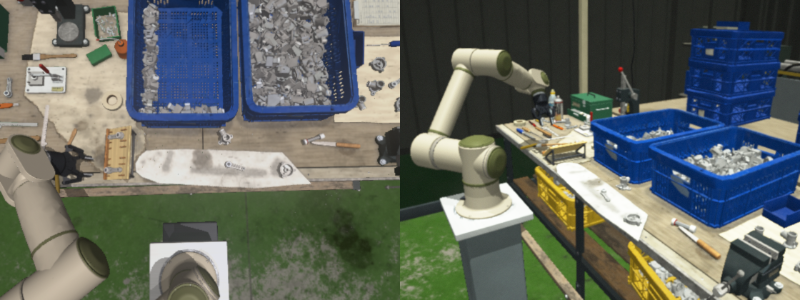

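The gripper is just left of the crop, where its projection says it should be. I'll check the bed height with the far upper corner (top crop (243,58), side crop (778,93)) and fit the castings again from this crop.

Run:
```python
from h import *
from scipy.spatial.transform import Rotation as R
t=read_camera('top');s=read_camera('side')
g=lambda p,x0,y0,k:[[(u+.5)/k-.5+x0,(v+.5)/k-.5+y0] for u,v in p]
print(tri(t,g([(243,58)],135,165,5),s,g([(378,93)],185,180,5)))
q=np.load('bed.npy');r=R.from_euler('ZY',[q[3],-np.radians(35)]);o=q[:3]
print('expected',r.apply([.07,.108,0])+o)
def rb(p,h):
    O,d=rays(t,g([p],135,165,5));O=r.inv().apply(O-o);d=r.inv().apply(d);return (O+d*((h-O[2])/d[:,2])[:,None]).round(4)
for n,p,h in(('upper far corner',(243,58),0),('upper near',(228,430),0),('lip low-out near',(48,430),.014),('lip uphill edge',(78,250),.014),('turned boss',(67,366),.02),('turned small',(160,361),.013),('done boss',(151,118),.02),('done small',(93,134),.013)):print(n,rb(p,h))
```

```text
[[0.62118991 0.22267658 0.09625558 0.00686686]]
expected [0.62572986 0.21991309 0.10215035]
upper far corner [[ 0.0702  0.105  -0.    ]]
upper near [[ 0.0718 -0.1087  0.    ]]
lip low-out near [[-0.0653 -0.1057  0.014 ]]
lip uphill edge [[-0.0478  0.0005  0.014 ]]
turned boss [[-0.044  -0.0692  0.02  ]]
turned small [[ 0.0278 -0.069   0.013 ]]
done boss [[0.0177 0.072  0.02  ]]
done small [[-0.0414  0.0703  0.013 ]]
```

```bash
sed -i 's/-.003\*M/-.001*M/' g.py; python3 g.py 5 -69 40 down; python3 g.py 5 -69 3 down
```

```text
t 3.2 target [0.4515 0.303  0.0971] shift/0.5 [-0.0014 -0.0724 -0.1699] rot/90 [0.0007 0.0005 0.0007] angle 0.1 normal/0.5 per 10mm [0.0004 0.0115 0.0164] uphill [-0.0006 -0.0164  0.0115]
F [-0.4 -0.5  1.3] w 0.050077774008194485 g 0.0 j [ 0.64  0.71  1.14 -0.47  1.7   0.71]
t 3.2 target [0.4507 0.2817 0.0668] shift/0.5 [-0.0028 -0.1148 -0.2306] rot/90 [0.0007 0.0005 0.0007] angle 0.1 normal/0.5 per 10mm [0.0004 0.0115 0.0164] uphill [-0.0006 -0.0164  0.0115]
F [-0.4 -0.5  1.3] w 0.050077774008194485 g 0.0 j [ 0.64  0.71  1.14 -0.47  1.7   0.71]
```

```bash
python3 -m jog '[[[0,-0.018,-0.042],[0,0,0]],[[0,-0.018,-0.042],[0,0,0]],[[0,-0.018,-0.042],[0,0,0]],[[-0.0014,-0.0184,-0.044],[0,0,0]],[[-0.0004,-0.011,-0.0155],[0,0,0]],[[-0.0004,-0.011,-0.0155],[0,0,0]],[[-0.0004,-0.011,-0.0155],[0,0,0]],[[0,0,0],[0,0,0]],[[0,0,0],[0,0,0]]]'; python3 g.py 5 -69 3 down
```

```text
time: 4.32
tool_pos: [0.4509, 0.2872, 0.0734]
tool_rot: [0.686, 0.663, -0.216, 0.21]
wrist_force: [-0.9, 0.2, -0.3]
width: 0.0503
grasp_force: 0.0
t 4.325 target [0.4507 0.2817 0.0668] shift/0.5 [-0.0003 -0.011  -0.0133] rot/90 [ 0.0008  0.0003 -0.    ] angle 0.1 normal/0.5 per 10mm [0.0004 0.0115 0.0164] uphill [-0.0006 -0.0164  0.0115]
F [-0.9  0.2 -0.3] w 0.05026488449378477 g 0.0 j [ 0.57  0.75  1.37 -0.5   1.43  0.78]
```

Free space, no contact. I'll take the last ~8 mm along the normal, then close.

```bash
python3 -m jog '[[[0,-0.005,-0.007],[0,0,0]],[[0,-0.005,-0.0065],[0,0,0]],[[0,0,0],[0,0,0]]]'; python3 -m jog '[[[0,0,0],[0,0,0]],[[0,0,0],[0,0,0]],[[0,0,0],[0,0,0]],[[0,0,0],[0,0,0]]]' 10; python3 g.py 5 -69 3 down
```

```text
time: 4.7
tool_pos: [0.4506, 0.2818, 0.066]
tool_rot: [0.686, 0.662, -0.217, 0.209]
wrist_force: [-0.7, 0.0, -0.1]
width: 0.0499
grasp_force: 0.0
time: 5.2
tool_pos: [0.4508, 0.2823, 0.0666]
tool_rot: [0.686, 0.663, -0.217, 0.209]
wrist_force: [-2.2, 2.1, 4.6]
width: 0.017
grasp_force: 61.2
t 5.2 target [0.4507 0.2817 0.0668] shift/0.5 [-0.     -0.001   0.0002] rot/90 [0.0008 0.0002 0.    ] angle 0.1 normal/0.5 per 10mm [0.0004 0.0115 0.0164] uphill [-0.0006 -0.0164  0.0115]
F [-2.2  2.1  4.6] w 0.017027123806219402 g 61.198331407686055 j [ 0.57  0.75  1.38 -0.5   1.41  0.79]
```

```bash
python3 -m jog '[[[0.0003,0.0115,0.0164],[0,0,0]],[[0.0004,0.023,0.033],[0,0,0]],[[0.0008,0.03,0.043],[0,0,0]],[[0.0008,0.03,0.043],[0,0,0]],[[0,0,0],[0.0022,0.0637,0.091]],[[0,0,0],[0.0022,0.0637,0.091]],[[0,0,0],[0.0022,0.0637,0.091]],[[0,0,0],[0.0022,0.0637,0.091]],[[0,0,0],[0.0022,0.0637,0.091]],[[0,0,0],[0.0022,0.0637,0.091]]]'; python3 g.py -13 0 60 up
```

```text
time: 6.45
tool_pos: [0.452, 0.3295, 0.1342]
tool_rot: [0.26, 0.918, -0.292, 0.073]
wrist_force: [0.7, 0.0, -1.6]
width: 0.0167
grasp_force: 59.6
t 6.45 target [0.5213 0.3268 0.1031] shift/0.5 [ 0.1388 -0.0054 -0.0621] rot/90 [0.0256 0.7631 1.0887] angle 119.7 normal/0.5 per 10mm [0.0004 0.0115 0.0164] uphill [-0.0006 -0.0164  0.0115]
F [ 0.7  0.  -1.6] w 0.016660433178028868 g 59.559255125932395 j [ 0.63  0.74  1.21 -0.47  1.59 -0.3 ]
```

```bash
python3 -m jog '[[[0.014,0,0],[0.0022,0.0637,0.091]],[[0.014,0,0],[0.0022,0.0637,0.091]],[[0.014,0,0],[0.0022,0.0637,0.091]],[[0.014,0,0],[0.0022,0.0637,0.091]],[[0.014,0,0],[0.0022,0.0637,0.091]],[[0.014,0,0],[0.0022,0.0637,0.091]],[[0.014,0,0],[0.0022,0.0637,0.091]],[[0.014,0,0],[0.0022,0.0637,0.091]],[[0.014,0,0],[0.0022,0.0637,0.091]],[[0.014,0,0],[0.0022,0.0637,0.091]]]'; python3 -m jog '[[[0,0,0],[0.0022,0.0637,0.091]],[[0,0,0],[0.002,0.0634,0.0903]],[[0,0,0],[0,0,0]],[[0,0,0],[0,0,0]]]'; python3 g.py -13 0 60 up;python3 - <<'E'
from h import *
t=read_camera('top');s=read_camera('side')
cv2.imwrite('pics/r5.png',np.hstack([crop(t,115,165,80,100,5),crop(s,185,150,80,100,5)]))
E
```

```text
time: 7.7
tool_pos: [0.5221, 0.3295, 0.1341]
tool_rot: [-0.536, 0.789, -0.242, -0.177]
wrist_force: [0.0, 0.4, -0.1]
width: 0.0171
grasp_force: 59.6
time: 8.2
tool_pos: [0.5219, 0.3294, 0.134]
tool_rot: [-0.661, 0.688, -0.209, -0.216]
wrist_force: [0.8, -0.4, 0.1]
width: 0.0173
grasp_force: 59.6
t 8.2 target [0.5213 0.3268 0.1031] shift/0.5 [-0.0011 -0.0052 -0.0618] rot/90 [-0.0006  0.0016  0.0026] angle 0.3 normal/0.5 per 10mm [0.0004 0.0115 0.0164] uphill [-0.0006 -0.0164  0.0115]
F [ 0.8 -0.4  0.1] w 0.01726614915300753 g 59.57065167705878 j [ 0.57  0.85  1.   -0.49  1.66 -2.48]
```

View pics/r5.png

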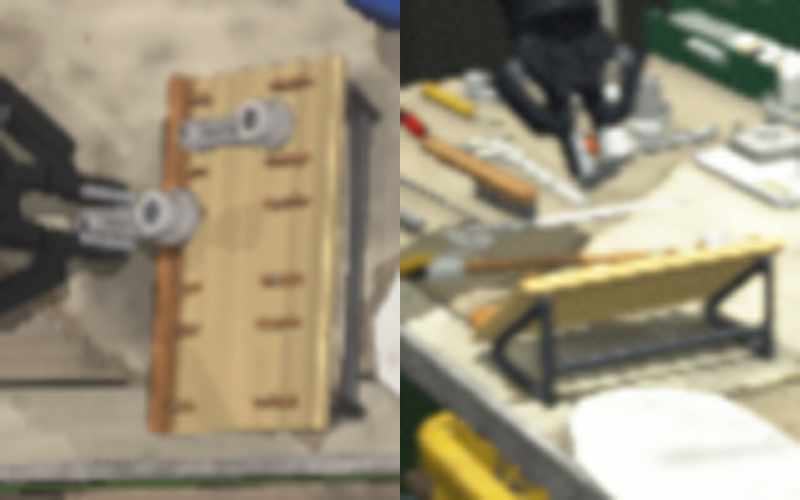

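Top: the casting hangs square in the fingers, boss uphill at (160,212) in line with the middle nest. Now I lower it.

```bash
python3 -m jog '[[[-0.001,-0.0025,-0.031],[0,0,0]],[[0,-0.0025,-0.031],[0,0.001,0.002]],[[-0.0004,-0.0115,-0.0164],[0,0,0]],[[-0.0004,-0.0115,-0.0164],[0,0,0]],[[-0.0004,-0.0115,-0.0164],[0,0,0]],[[-0.0002,-0.0115,-0.0164],[0,0,0]],[[0,0,0],[0,0,0]],[[0,0,0],[0,0,0]]]'; python3 g.py -13 0 4 up
```

```text
time: 9.3
tool_pos: [0.5209, 0.3039, 0.0705]
tool_rot: [-0.663, 0.685, -0.209, -0.216]
wrist_force: [-0.4, -0.7, 0.3]
width: 0.0171
grasp_force: 59.6
t 9.3 target [0.5202 0.2947 0.0572] shift/0.5 [-0.0012 -0.0185 -0.0266] rot/90 [-0.0008 -0.0002 -0.0011] angle 0.1 normal/0.5 per 10mm [0.0004 0.0115 0.0164] uphill [-0.0006 -0.0164  0.0115]
F [-0.4 -0.7  0.3] w 0.017081713501448898 g 59.57401380335796 j [ 0.54  0.88  1.13 -0.5   1.51 -2.44]
```

```bash
python3 -m jog '[[[-0.0004,-0.0065,-0.009],[0,0,0]],[[-0.0004,-0.006,-0.009],[0,0,0]],[[-0.0004,-0.006,-0.0086],[0,0,0]],[[0,0,0],[0,0,0]],[[0,0,0],[0,0,0]]]'; python3 g.py -13 0 4 up
```

```text
time: 9.93
tool_pos: [0.5201, 0.2944, 0.0568]
tool_rot: [-0.663, 0.685, -0.208, -0.216]
wrist_force: [0.0, 0.4, -0.4]
width: 0.0171
grasp_force: 59.6
t 9.925 target [0.5202 0.2947 0.0572] shift/0.5 [0.0003 0.0005 0.0009] rot/90 [-0.0005 -0.0007 -0.0011] angle 0.1 normal/0.5 per 10mm [0.0004 0.0115 0.0164] uphill [-0.0006 -0.0164  0.0115]
F [ 0.   0.4 -0.4] w 0.01712804421871058 g 59.55595405339409 j [ 0.53  0.88  1.16 -0.51  1.47 -2.43]
```

```bash
python3 -m jog '[[[0,-0.0012,-0.0016],[0,0,0]],[[0,-0.0006,-0.0008],[0,0,0]],[[0,0,0],[0,0,0]]]'; python3 g.py -13 0 3 up
```

```text
time: 10.3
tool_pos: [0.5201, 0.2942, 0.0564]
tool_rot: [-0.664, 0.685, -0.209, -0.215]
wrist_force: [-1.9, 4.4, 5.3]
width: 0.0175
grasp_force: 61.0
t 10.3 target [0.5202 0.2941 0.0564] shift/0.5 [ 0.0002 -0.0002 -0.    ] rot/90 [-0.0011 -0.     -0.0013] angle 0.2 normal/0.5 per 10mm [0.0004 0.0115 0.0164] uphill [-0.0006 -0.0164  0.0115]
F [-1.9  4.4  5.3] w 0.0174590905571347 g 61.00794399706501 j [ 0.53  0.88  1.16 -0.51  1.47 -2.43]
```

Bed contact (7 N along the normal). Next: release, retreat and look.

```bash
python3 -m jog '[[[0,0,0],[0,0,0]],[[0,0,0],[0,0,0]],[[0,0,0],[0,0,0]],[[0.0004,0.0115,0.0164],[0,0,0]],[[0.0008,0.023,0.033],[0,0,0]],[[0.001,0.04,0.057],[0,0,0]],[[0.001,0.04,0.057],[0,0,0]],[[-0.03,0,0.06],[0,0,0]]]' 42; python3 g.py w 0.455 -0.2176 0.15 74
python3 - <<'E'
from h import *
t=read_camera('top')
cv2.imwrite('pics/r6.png',crop(t,125,165,75,95,6))
E
```

```text
time: 11.3
tool_pos: [0.5066, 0.352, 0.1683]
tool_rot: [-0.664, 0.685, -0.209, -0.216]
wrist_force: [0.6, -1.1, 0.6]
width: 0.0419
grasp_force: 0.0
t 11.3 target [ 0.455  -0.2176  0.15  ] shift/0.5 [-0.1033 -1.1393 -0.0366] rot/90 [0.0871 0.552  1.7633] angle 166.5 normal/0.5 per 10mm [0.0004 0.0115 0.0164] uphill [-0.0006 -0.0164  0.0115]
F [ 0.6 -1.1  0.6] w 0.041905322557819306 g 0.0 j [ 0.61  0.83  0.95 -0.48  1.74 -2.49]
```

View pics/r6.png

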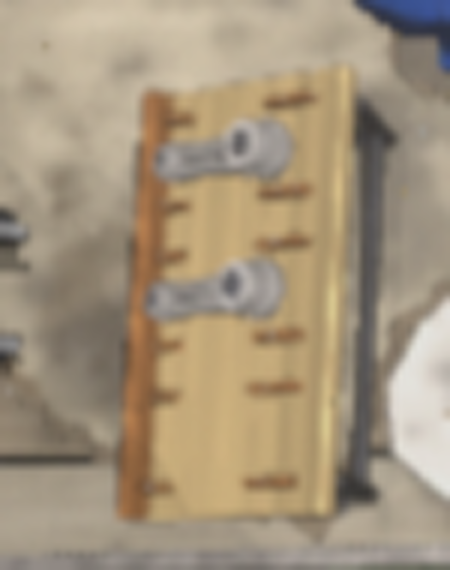

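Picture: the middle casting sits straight, boss uphill (234,285), small end at the lip (160,300), like the done one. Now to the loose casting, turning the other way round because of joint 6's range.

```bash
python3 -m jog '[[[-0.005,-0.057,0],[-0.0051,-0.0321,-0.1025]],[[-0.005,-0.057,0],[-0.0051,-0.0321,-0.1025]],[[-0.005,-0.057,0],[-0.0051,-0.0321,-0.1025]],[[-0.005,-0.057,0],[-0.0051,-0.0321,-0.1025]],[[-0.005,-0.057,0],[-0.0051,-0.0321,-0.1025]],[[-0.005,-0.057,0],[-0.0051,-0.0321,-0.1025]],[[-0.005,-0.057,0],[-0.0051,-0.0321,-0.1025]],[[-0.005,-0.057,0],[-0.0051,-0.0321,-0.1025]],[[-0.005,-0.057,0],[-0.0051,-0.0321,-0.1025]],[[-0.005,-0.057,0],[-0.0051,-0.0321,-0.1025]]]' 50;  python3 g.py w 0.455 -0.2176 0.15 74
```

```text
time: 12.6
tool_pos: [0.4819, 0.0651, 0.1678]
tool_rot: [0.105, 0.969, -0.156, -0.162]
wrist_force: [-0.4, -0.1, -0.1]
width: 0.0499
grasp_force: 0.0
t 12.6 target [ 0.455  -0.2176  0.15  ] shift/0.5 [-0.0537 -0.5654 -0.0356] rot/90 [-0.0505 -0.3195 -1.0211] angle 96.4 normal/0.5 per 10mm [0.0004 0.0115 0.0164] uphill [-0.0006 -0.0164  0.0115]
F [-0.4 -0.1 -0.1] w 0.04994635461269055 g 0.0 j [ 0.03  0.52  1.43 -0.26  1.57 -1.27]
```

```bash
python3 -m jog '[[[-0.0054,-0.0565,-0.0036],[-0.0051,-0.032,-0.102]],[[-0.0054,-0.0565,-0.0036],[-0.0051,-0.032,-0.102]],[[-0.0054,-0.0565,-0.0036],[-0.0051,-0.032,-0.102]],[[-0.0054,-0.0565,-0.0036],[-0.0051,-0.032,-0.102]],[[-0.0054,-0.0565,-0.0036],[-0.0051,-0.032,-0.102]],[[-0.0054,-0.0565,-0.0036],[-0.0051,-0.032,-0.102]],[[-0.0054,-0.0565,-0.0036],[-0.0051,-0.032,-0.102]],[[-0.0054,-0.0565,-0.0036],[-0.0051,-0.032,-0.102]],[[-0.0054,-0.0565,-0.0036],[-0.0051,-0.032,-0.102]],[[-0.0054,-0.0565,-0.0036],[-0.0051,-0.032,-0.102]]]';  python3 -m jog '[[[0,0,-0.05],[0,0,0]],[[0,0,-0.06],[0,0,0]],[[0,0,-0.04],[0,0,0]],[[0,0,0],[0,0,0]],[[0,0,0],[0,0,0]]]';  python3 g.py w 0.455 -0.2176 0.009 74
python3 - <<'E'
from h import *
t=read_camera('top');s=read_camera('side')
cv2.imwrite('pics/r7.png',np.hstack([crop(t,290,200,80,100,5),crop(s,250,220,80,100,5)]))
E
```

```text
time: 13.85
tool_pos: [0.4548, -0.2178, 0.1499]
tool_rot: [0.798, 0.602, -0.0, 0.001]
wrist_force: [0.9, -0.2, 0.1]
width: 0.05
grasp_force: 0.0
time: 14.48
tool_pos: [0.4552, -0.217, 0.0754]
tool_rot: [0.797, 0.605, -0.001, 0.0]
wrist_force: [-0.1, -0.3, -0.6]
width: 0.0502
grasp_force: 0.0
t 14.475 target [ 0.455  -0.2176  0.009 ] shift/0.5 [-0.0005 -0.0013 -0.1329] rot/90 [ 0.0008 -0.0004 -0.0044] angle 0.4 normal/0.5 per 10mm [0.0004 0.0115 0.0164] uphill [-0.0006 -0.0164  0.0115]
F [-0.1 -0.3 -0.6] w 0.050188127286649856 g 0.0 j [-0.68  0.45  1.75 -0.    0.94 -0.4 ]
```

View pics/r7.png

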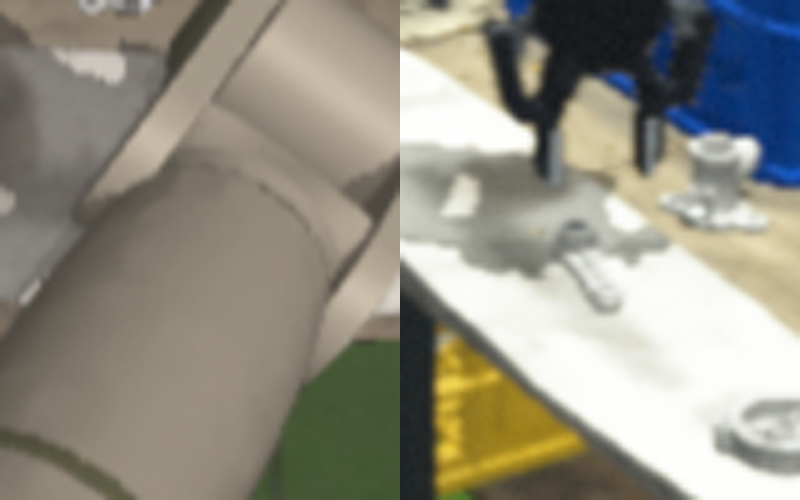

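Side: the open fingers at (550,165) and (650,155) straddle the shank at (590,270), the boss at (575,238) stays clear of them, and cap and elbow are untouched. I'll descend and grip.

```bash
python3 -m jog '[[[0,-0.001,-0.04],[0,0,-0.004]],[[0,0,-0.04],[0,0,0]],[[0,0,-0.03],[0,0,0]],[[0,0,-0.012],[0,0,0]],[[0,0,-0.01],[0,0,0]],[[0,0,0],[0,0,0]],[[0,0,0],[0,0,0]]]'; python3 -m jog '[[[0,0,0],[0,0,0]],[[0,0,0],[0,0,0]],[[0,0,0],[0,0,0]],[[0,0,0],[0,0,0]]]' 10; python3 g.py w 0.455 -0.2176 0.009 74
```

```text
time: 15.45
tool_pos: [0.4549, -0.2173, 0.0088]
tool_rot: [0.798, 0.602, -0.001, -0.0]
wrist_force: [-0.2, -0.7, -0.0]
width: 0.0502
grasp_force: 0.0
time: 15.95
tool_pos: [0.455, -0.2173, 0.0089]
tool_rot: [0.799, 0.602, -0.001, 0.0]
wrist_force: [0.2, 0.5, 5.6]
width: 0.0164
grasp_force: 59.3
t 15.95 target [ 0.455  -0.2176  0.009 ] shift/0.5 [-0.     -0.0005  0.0003] rot/90 [ 0.0005 -0.0006 -0.0002] angle 0.1 normal/0.5 per 10mm [0.0004 0.0115 0.0164] uphill [-0.0006 -0.0164  0.0115]
F [0.2 0.5 5.6] w 0.016434249040888443 g 59.250159136008094 j [-0.68  0.57  1.78 -0.    0.79 -0.4 ]
```

```bash
python3 -m jog '[[[0,0,0.04],[0,0,0]],[[0,0,0.08],[0,0,0]],[[0,0,0.1],[0,0,0]],[[0,0,0.1],[0,0,0]],[[0,0,0],[0,0,0]]]'; python3 g.py -13 -70 80 up
```

```text
time: 16.58
tool_pos: [0.4558, -0.218, 0.1715]
tool_rot: [0.798, 0.602, 0.0, 0.003]
wrist_force: [-0.3, -0.5, -1.2]
width: 0.0167
grasp_force: 58.8
t 16.575 target [0.4518 0.3407 0.1195] shift/0.5 [-0.0081  1.1173 -0.1041] rot/90 [-0.0839 -0.5572 -1.763 ] angle 166.6 normal/0.5 per 10mm [0.0004 0.0115 0.0164] uphill [-0.0006 -0.0164  0.0115]
F [-0.3 -0.5 -1.2] w 0.016681941530674097 g 58.84624460712075 j [-0.68  0.32  1.65 -0.    1.17 -0.4 ]
```

```bash
python3 -m jog '[[[0,0.056,0.01],[0.0049,0.0323,0.1023]],[[0,0.056,0.01],[0.0049,0.0323,0.1023]],[[0,0.056,0.01],[0.0049,0.0323,0.1023]],[[0,0.056,0.01],[0.0049,0.0323,0.1023]],[[0,0.056,0],[0.0049,0.0323,0.1023]],[[0,0.056,0],[0.0049,0.0323,0.1023]],[[0,0.056,0],[0.0049,0.0323,0.1023]],[[0,0.056,0],[0.0049,0.0323,0.1023]],[[0,0.056,0],[0.0049,0.0323,0.1023]],[[0,0.056,0],[0.0049,0.0323,0.1023]]]'; python3 g.py -13 -70 80 up
```

```text
time: 17.82
tool_pos: [0.4542, 0.0637, 0.187]
tool_rot: [0.099, 0.968, -0.16, -0.164]
wrist_force: [0.2, -1.2, -0.5]
width: 0.0166
grasp_force: 58.8
t 17.825 target [0.4518 0.3407 0.1195] shift/0.5 [-0.0049  0.5538 -0.135 ] rot/90 [0.054  0.3219 1.0191] angle 96.3 normal/0.5 per 10mm [0.0004 0.0115 0.0164] uphill [-0.0006 -0.0164  0.0115]
F [ 0.2 -1.2 -0.5] w 0.01661955484519179 g 58.84112664498389 j [ 0.03  0.45  1.49 -0.27  1.58 -1.28]
```

```bash
python3 -m jog '[[[-0.0005,0.0554,0],[0.0054,0.0322,0.1019]],[[-0.0005,0.0554,0],[0.0054,0.0322,0.1019]],[[-0.0005,0.0554,0],[0.0054,0.0322,0.1019]],[[-0.0005,0.0554,0],[0.0054,0.0322,0.1019]],[[-0.0005,0.0554,0],[0.0054,0.0322,0.1019]],[[-0.0005,0.0554,0],[0.0054,0.0322,0.1019]],[[-0.0005,0.0554,0],[0.0054,0.0322,0.1019]],[[-0.0005,0.0554,0],[0.0054,0.0322,0.1019]],[[-0.0005,0.0554,0],[0.0054,0.0322,0.1019]],[[-0.0005,0.0554,0],[0.0054,0.0322,0.1019]]]';python3 -m jog '[[[0,0,-0.04],[0,0,0]],[[0,0,-0.05],[0,0,0]],[[0,0,-0.04],[0,0,0]],[[0,0,0],[0,0,0]],[[0,0,0],[0,0,0]]]'; python3 g.py -13 -70 4 up
python3 - <<'E'
from h import *
t=read_camera('top')
cv2.imwrite('pics/r8.png',crop(t,115,165,80,100,6))
E
```

```text
time: 19.08
tool_pos: [0.4518, 0.3406, 0.1866]
tool_rot: [-0.663, 0.686, -0.208, -0.217]
wrist_force: [0.4, -0.8, -0.6]
width: 0.0167
grasp_force: 58.8
time: 19.7
tool_pos: [0.4526, 0.3397, 0.1239]
tool_rot: [-0.66, 0.689, -0.208, -0.215]
wrist_force: [-0.3, 0.9, -0.4]
width: 0.0168
grasp_force: 58.8
t 19.7 target [0.4503 0.2971 0.0572] shift/0.5 [-0.0046 -0.0853 -0.1333] rot/90 [-0.0013  0.0016  0.0046] angle 0.5 normal/0.5 per 10mm [0.0004 0.0115 0.0164] uphill [-0.0006 -0.0164  0.0115]
F [-0.3  0.9 -0.4] w 0.016760010421437096 g 58.83554935455322 j [ 0.64  0.76  1.19 -0.46  1.6  -2.37]
```

View pics/r8.png

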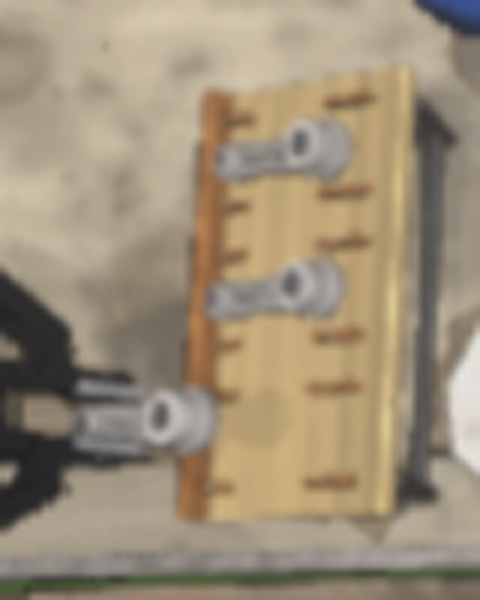

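Top: the casting is square in the fingers, boss uphill at (162,417). I'll check that against the projected expectation.

```bash
python3 - <<'E'
from h import *
from scipy.spatial.transform import Rotation as R
t=read_camera('top');S=sense();T=R.from_quat(S['tool_rot'])
for a in(40,42.5,45):
  for hh in (17,):
    p=(proj(t,T.apply([a/1e3,0,-hh/1e3])+S['tool_pos'])-[115,165]+.5)*6-.5;print(a,p)
print((proj(t,T.apply([-23.5e-3,0,-.010])+S['tool_pos'])-[115,165]+.5)*6-.5)
E
python3 g.py -13 -70 50 up
```

```text
40 [[159.8674693  417.45184268]]
42.5 [[163.53028336 417.21237405]]
45 [[167.20214878 416.97232585]]
[[ 82.94674848 424.69926305]]
t 19.8 target [0.4512 0.3235 0.0949] shift/0.5 [-0.0028 -0.033  -0.0587] rot/90 [-0.0017  0.0019  0.0044] angle 0.5 normal/0.5 per 10mm [0.0004 0.0115 0.0164] uphill [-0.0006 -0.0164  0.0115]
F [-0.3  0.5 -1.1] w 0.016454200344433054 g 58.837535083293915 j [ 0.64  0.76  1.19 -0.46  1.6  -2.37]
```

Exactly as expected. I'll lower it along the normal.

```bash
python3 -m jog '[[[-0.0015,-0.0165,-0.0295],[-0.001,0.001,0.002]],[[-0.0015,-0.0165,-0.0295],[-0.001,0.001,0.002]],[[-0.0004,-0.0115,-0.0164],[0,0,0]],[[-0.0004,-0.0115,-0.0164],[0,0,0]],[[-0.0004,-0.0115,-0.0164],[0,0,0]],[[-0.0004,-0.0115,-0.0164],[0,0,0]],[[0,0,0],[0,0,0]],[[0,0,0],[0,0,0]]]'; python3 g.py -13 -70 4 up
```

```text
time: 20.8
tool_pos: [0.4501, 0.3005, 0.0613]
tool_rot: [-0.663, 0.686, -0.209, -0.217]
wrist_force: [0.0, 0.0, -0.1]
width: 0.0167
grasp_force: 58.8
t 20.8 target [0.4503 0.2971 0.0572] shift/0.5 [ 0.0004 -0.0069 -0.0082] rot/90 [ 0.0007 -0.0007  0.0001] angle 0.1 normal/0.5 per 10mm [0.0004 0.0115 0.0164] uphill [-0.0006 -0.0164  0.0115]
F [ 0.   0.  -0.1] w 0.01668230079560513 g 58.826596001163125 j [ 0.59  0.78  1.34 -0.49  1.43 -2.34]
```

```bash
python3 -m jog '[[[0,-0.0035,-0.0042],[0,0,0]],[[0,-0.0034,-0.0042],[0,0,0]],[[0,-0.0006,-0.0008],[0,0,0]],[[0,0,0],[0,0,0]],[[0,0,0],[0,0,0]]]'; python3 g.py -13 -70 4 up
```

```text
time: 21.42
tool_pos: [0.4501, 0.2982, 0.0583]
tool_rot: [-0.663, 0.686, -0.209, -0.216]
wrist_force: [-5.2, 9.4, 14.0]
width: 0.017
grasp_force: 60.8
t 21.425 target [0.4503 0.2971 0.0572] shift/0.5 [ 0.0004 -0.0021 -0.0022] rot/90 [-0.0007  0.0006 -0.0002] angle 0.1 normal/0.5 per 10mm [0.0004 0.0115 0.0164] uphill [-0.0006 -0.0164  0.0115]
F [-5.2  9.4 14. ] w 0.016950017515901184 g 60.757805462926626 j [ 0.59  0.78  1.35 -0.49  1.42 -2.34]
```

```bash
python3 -m jog '[[[0,0,0],[0,0,0]],[[0,0,0],[0,0,0]],[[0,0,0],[0,0,0]],[[0.0004,0.0115,0.0164],[0,0,0]],[[0.0008,0.023,0.033],[0,0,0]],[[0.001,0.04,0.057],[0,0,0]],[[0.001,0.04,0.057],[0,0,0]],[[0,0.06,0.06],[0,0,0]],[[0,0.06,0.06],[0,0,0]],[[0,0,0],[0,0,0]]]' 42
python3 - <<'E'
from h import *
t=read_camera('top');s=read_camera('side')
cv2.imwrite('pics/r9.png',np.hstack([crop(t,125,165,75,95,6),cv2.resize(s['color'][210:305,200:258,::-1],(348,570),interpolation=cv2.INTER_CUBIC)]))
print(s['color'].shape)
E
```

```text
time: 22.68
tool_pos: [0.4515, 0.4159, 0.2003]
tool_rot: [-0.663, 0.686, -0.209, -0.215]
wrist_force: [-0.3, 0.8, -1.2]
width: 0.0422
grasp_force: 0.0
(420, 560, 3)
```

View pics/r9.png

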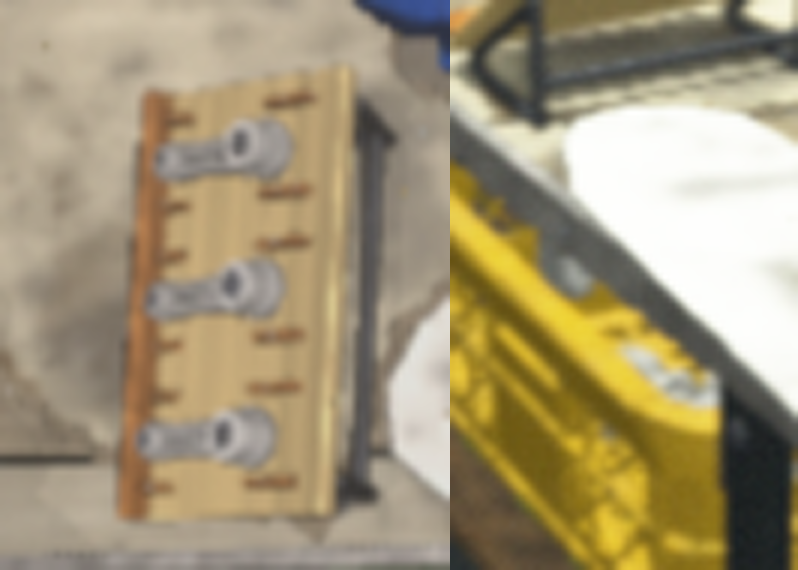

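The top view shows all three castings at the lip, between the strips, bosses uphill at (240,142), (234,285) and (225,437). The gripper is clear.

```bash
python3 -c "
from rig import *
print(job_done())"
```

```text
the job is handed in; nothing more can be done
None
```

The job is handed in: in the last picture all three castings lie in their nests with the big boss uphill. The turned one is now in the middle nest, the loose one in the near nest, and the right one was left alone in the far nest. The gripper is open and clear, and I saw no disturbance of the cap or elbow, though I did not photograph them at the end.

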